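# Unload and open the bonding press, and hold its bar up

## Task

Unload the thin-section bonding press: first turn its load dial all the way back to its zero stop. Then pull the red latch tab sideways, out against its spring, lift the blue press bar off its ball and finish while holding the bar still with its front end at least 7 cm above where it sat, so that a colleague can take the slide out. The dial stays at zero, and the slide in the press and the other things on the bench stay where they are.

Things in the scene. Friction and masses are not known exactly. Their poses are not given: they have to be found in the camera images.
- press: the press, fixed to the bench: grey base plate 290 x 240 mm, 18 mm thick. Its frame: origin at bench level, x along the bar from the robot's side (coupler end) to the hinge, y to the latch tab's side, z up; the plate spans x -120 to +170 mm, y -155 to +85 mm. The ball stud (steel ball 40 mm across with a flat underside, its top 80 mm above the bench) stands at x -70, y 0; the hinge at x +130, y 0
- dial_grip (a point): middle of the grip of the load dial, on its upright axis, 55 mm above the bench, at x -70, y -98 mm in the press frame. The grip is a black upright bar 42 mm long, 14 mm wide, 32 mm tall, its top 7 mm above this point, on a 44 mm disc
- dial (a joint): angle of the load dial, rad: 0 at the zero stop, growing clockwise seen from above, up to 2.0. It starts at 0.7 to 1.4, so it is turned counter-clockwise to reach zero. Friction (0.03 N m) keeps it where it is left. At 0 its grip bar lies along the press's x axis, white mark towards the red scale tick on the press's -x side
- tab (a point): centre of the part of the red latch tab to grip. The tab is an upright plate 8 mm thick (along the press's y), 26 mm long (along the press's x), which stands up beside the coupler; its top is 20 mm above this point, which is 120 mm above the bench when the bar is down, and clear of the coupler (54 mm wide, top 94 mm above the bench, its side 20 mm from the tab). It is at x -70, y +51 mm in the press frame with bar down and latch in; it moves with latch and bar
- latch (a joint): how far the latch is pulled out, m, along the press's +y (away from the coupler): 0 in, 0.016 out at its stop. A spring draws it in with 3.5 N at 0, 9 N at full travel. Its plate hooks 6 mm under the ball: the bar comes free once it is pulled out over 6 mm, pull it at least 12 mm to be sure. It belongs to the bar: the bar can be lifted by the tab, and off the ball the latch may spring back in
- bar_hinge (a joint): angle of the press bar, rad: 0 down on the ball, growing as its front (robot) end rises, up to 1.2; it falls shut when not held. 0.36 rad raises the front end by 70 mm
- bar: the blue press bar with its coupler and latch, 225 mm long, 30 mm wide, 16 mm thick, about 0.5 kg. Origin on the hinge axis, 86 mm above the bench; the bar reaches from it along its own -x; its y is the hinge axis; it turns with the hinge
- coupler (a point): middle of the coupler at the bar's front end, 200 mm from the hinge axis, 86 mm above the bench when the bar is down
- chip: glass slide 46 x 27 mm with a reddish rock chip, 9 mm thick in all, lying on the black platen under the bar; not to be moved. Origin under its centre
- oil: amber oil bottle, 30 mm across, 75 mm tall, standing beside the press on the latch's side; leave alone. Origin under its centre
- objective: steel microscope objective, 28 mm across, 45 mm tall, standing beside the press on the dial's side; leave alone. Origin under its centre
- water: blue bottle with black cap, 64 mm across, 150 mm tall; leave alone. Origin under its centre
- slidebox: green slide box, 102 x 172 mm, 34 mm tall; leave alone. Origin under its centre
- dish: shallow glass dish, 90 mm across, 16 mm tall; leave alone. Origin under its centre
- spatula: spatula 180 mm long lying on the bench; leave alone. Origin under its centre

How it is judged:
On the way, in this order (a step that is already met when the one before it is completed fails the run):
1. the load dial is back at its zero stop, the bar still latched down (value of joint dial below 0.09 rad and value of joint bar_hinge below 0.04 rad and value of joint latch below 0.004 m), for 0.2 s.
2. the latch is pulled out with the bar still down on the ball (value of joint latch above 0.006 m and value of joint bar_hinge below 0.05 rad), for 0.05 s.
At the end, for the whole second after the job is handed in: the fingers hold the bar (or its latch tab) still, its coupler at least 66 mm higher than when closed (152 mm above the bench), and the dial is within 0.09 rad of its zero stop (height (world z) of coupler above 0.152 m and contact force between the fingers and bar above 0.5 N and velocity of joint bar_hinge between -0.1 and 0.1 rad/s and value of joint dial below 0.09 rad); the arm keeps its last pose, push and grip.
It fails at once if the slide or another bystander is moved by more than 25 mm (distance of any of chip, oil, objective, water, slidebox, dish, spatula from where it was at the start of the episode above 0.025 m).
It also fails if it takes over 40 s, if anything falls off the work surface, if the arm or the gripper's body presses on something with over 40 N, if the wrist force passes 120 N, or if a joint passes its speed limit or range.

## Robot

A 6-joint arm with a two-finger parallel gripper is mounted at the origin on the work surface. World frame = base frame: x ahead of the robot, y to its left, z up, the work surface at z = 0. Lengths are in m, angles in rad, forces in N, time in s.
With the tool pointing down it reaches from about 0.275 to 0.825 m from the base axis. Payload 5.2 kg.
Tool frame: the origin (TCP) lies at the very end of the fingers, on their centre line; the grasp point (between the pads) lies 19 mm behind it (ctrl.grip_depth is the distance from the TCP to the grasp point, in m); y points along the fingers, x is the direction in which the jaws open and shut, and the axes are right-handed (so a half turn about y gives the same grasp; the last joint's range is limited). The gripper opens to 93 mm and grips with 3 to 60 N. Pads are 15 mm wide; open, the fingers measure 128 mm over their backs; the gripper's body (75 mm by 188 mm) begins 65 mm behind the grasp point.
Start: joints at [0.954, 0.259, 1.535, -0, 1.348, -0.203], TCP at [0.221, 0.504, 0.219] pointing down, gripper open.
Joint ranges: [-3.14, 3.14], [-0.91, 2.08], [0.19, 2.58], [-1.22, 4.36], [0.22, 2.71], [-3.12, 3.12]. Speed limits (rad/s): [2.57, 2.57, 3.14, 3.14, 3.14, 3.14].

## Interface

Orientations are given as a rotation vector (axis times angle).
In Python, from plant import ctrl gives the robot as it stands. The module is installed in compiled form; this text tells all that it offers.
- The arm moves only by the tool drive_tool, never from a script. Its argument "increments" is one flat list of numbers, 7 for each row, row after row: the opening, from -1 (shut) to 1 (fully open), then the shift along the tool's x, y, z in m, then the turn, a rotation vector about the tool's x, y, z in degrees. In form: [gripper, tx, ty, tz, wx, wy, wz, gripper, tx, ty, tz, wx, wy, wz, ...]. A call has 1 to 10 rows; each row shifts and turns the commanded pose from where the row before left it, along the tool's axes as they then stand; what a row does not reach is not made up. A row lasts 1/12 s, in which the tool goes at most 41.7 mm and 7.16 degrees, less where a joint would pass 70% of its speed; a pose out of reach is approached as far as the arm can. A call with a gripper value outside its range is refused whole. The fingers move at their own pace and stop on an object; "force" is the grip in N (left out, the last holds). Time passes only in rows, so rows that do not move let the fingers close. It gives the time, the measured TCP pose, the force and the opening at its end, in the units of the state.
- ctrl.get_obs(): the state, without advancing time (a new reading comes with each control period).
- ctrl.snapshot(name): name is "scene" or "top"; returns a dict with "frame" (420x560x3 uint8, blue, green, red), "depth" (420x560 float32, m along the optical axis (not along the pixel's ray), 0 where there is no reading), "fx", "fy", "cx", "cy" (pixels), "R" (3x3) and "t" (3): a world point X has camera coordinates R X + t. Camera axes: x right, y down, z forward; pixel columns grow to the right and rows downward; lengths in m; the calibration is good to about 2 mm. A picture is of the moment at which its call begins.
- ctrl.hand_in(): hands the job in, once; it reports no verdict.
The state is a dict: "t": time; "joint_positions": joint angles; "dq": joint speeds; "tau": joint torques, N m; "tool_pos": TCP position; "tool_rot": TCP orientation; "contact_force": force on the tool from outside, world axes, zero at the start; "torque": the same for the moment, N m; "width": opening from 0.0 (shut) to 1.0 (fully open).
Only numpy, scipy, OpenCV 4.12 (cv2) and the standard library are available. Lean on these libraries where they do the work, as an engineer would, in place of code of your own. Each camera call takes 0.05 s, during which the arm holds its last target.

## Working session

There is one attempt and no reset: what is moved stays moved. The work goes in short steps, Python scripts to look and compute and a tool call to move; the robot and the scene stay as the last step left them, time stands still between calls to the robot, and variables do not carry over. Pictures are saved under pics/ and viewed, and the job is handed in when it is done.

Besides the shell and the picture viewer there is one more tool, called after "Request:" as name(argument=value, ...) on one line, values as JSON. drive_tool: Moves the arm, as the interface text tells. Its arguments: {"type":"object","properties":{"increments":{"type":"array"},"force":{"type":"number"}},"required":["increments"]}

```bash
mkdir -p pics; ls
python3 - <<'E'
from plant import ctrl
import cv2,numpy as np
print(ctrl.get_obs(), ctrl.grip_depth)
for n in("scene","top"):
    s=ctrl.snapshot(n); cv2.imwrite(f"pics/{n}0.png",s["frame"]); np.savez(f"{n}0.npz",**s)
    print(n,s["fx"],s["cx"],s["cy"],s["R"],s["t"])
E
```

```text
pics
{'t': 0.0, 'joint_positions': array([ 9.54219615e-01,  2.59324088e-01,  1.53609035e+00,  3.80341772e-06,
        1.34796275e+00, -2.02790002e-01]), 'dq': array([-8.61194522e-05,  8.99265862e-04,  4.09940007e-04,  1.42423126e-03,
        2.14133388e-04,  1.05098606e-03]), 'tau': array([ 1.34296850e-03, -4.37301528e+01, -2.84006953e+01,  7.22292974e-02,
        4.13475931e-02, -1.32620480e-04]), 'tool_pos': array([0.22079722, 0.50314534, 0.21782495]), 'tool_rot': array([-1.37767117, -0.89794853,  0.90068117]), 'contact_force': array([-0.41173922,  0.13011094,  0.29272593]), 'torque': array([-0.01391701,  0.00308307,  0.06851011]), 'width': 0.9990269820713312} 0.0188
scene 512.8989187929827 277.7952071030041 212.82121891784536 [[ 0.74787143  0.663811    0.00657821]
 [ 0.48916148 -0.5443523  -0.68147019]
 [-0.44878655  0.5128699  -0.73181631]] [-0.41479148 -0.18515148  1.58600502]
top 404.88417945037776 274.66766983525235 196.9223330908794 [[ 0.01368448 -0.99988695  0.0062312 ]
 [-0.9979993  -0.01404282 -0.06164574]
 [ 0.06172627 -0.00537514 -0.99807864]] [0.01526901 0.53218823 1.20122058]
```

View pics/top0.png

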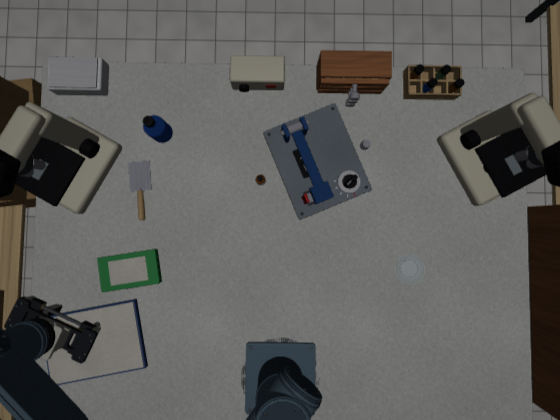

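View pics/scene0.png

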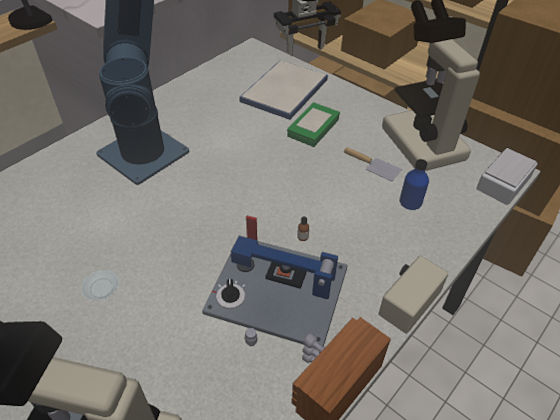

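The top view shows the press plate with corners near (264,132), (335,104), (371,187) and (301,219). The red tab is at (308,198), the dial at (349,182), the oil at (261,180) and the objective at (365,145). I'll zoom in and fit the press pose.

```bash
cat > h.py <<'E'
import numpy as np, cv2
def load(n): return dict(np.load(n))
def ray(s,u,v,z):
    R,t=s["R"],s["t"]; d=R.T@np.array([(u-s["cx"])/s["fx"],(v-s["cy"])/s["fy"],1.]); c=-R.T@t
    return c+d*(z-c[2])/d[2]
def proj(s,X):
    p=s["R"]@np.asarray(X,float)+s["t"]; return np.array([s["fx"]*p[0]/p[2]+s["cx"],s["fy"]*p[1]/p[2]+s["cy"]])
def cloud(s):
    d=s["depth"]; v,u=np.mgrid[:d.shape[0],:d.shape[1]]
    P=np.stack([(u-s["cx"])/s["fx"]*d,(v-s["cy"])/s["fy"]*d,d],-1)
    return (P-s["t"])@s["R"]
E
python3 - <<'E'
from h import *
for n,(x0,y0,w,h) in dict(top=(245,90,140,140),scene=(190,200,170,150)).items():
    s=load(n+"0.npz"); im=s["frame"][y0:y0+h,x0:x0+w]; k=4
    cv2.imwrite(f"pics/{n}0z.png",cv2.convertScaleAbs(cv2.resize(im,None,fx=k,fy=k,interpolation=cv2.INTER_CUBIC),alpha=1.5))
s=load("top0.npz"); P=cloud(s); z=P[...,2]
print("bench z",np.median(z[230:300,200:350]))
m=((z>0.012)&(z<0.026)).astype(np.uint8); m[:95]=0;m[225:]=0;m[:,:250]=0;m[:,380:]=0
pl=((z>0.010)).astype(np.uint8); pl[:95]=0;pl[225:]=0;pl[:,:250]=0;pl[:,380:]=0
pl=cv2.morphologyEx(pl,cv2.MORPH_OPEN,np.ones((5,5)))
c=max(cv2.findContours(pl,0,1)[0],key=cv2.contourArea); 
r=cv2.minAreaRect(c); b=cv2.boxPoints(r); print(r,b)
for p in b: print(ray(s,*p,0.018))
E
```

```text
bench z 0.0006393393283888457
((316.8695373535156, 160.2263946533203), (95.52422332763672, 79.36986541748047), 67.52056884765625) [[261.93805 131.267  ]
 [335.27716 100.9198 ]
 [371.80103 189.18579]
 [298.4619  219.53299]]
[0.73077548 0.06399781 0.018     ]
[ 0.82783741 -0.15821326  0.018     ]
[ 0.55927901 -0.26949309  0.018     ]
[ 0.46500771 -0.04950107  0.018     ]
```

View pics/top0z.png

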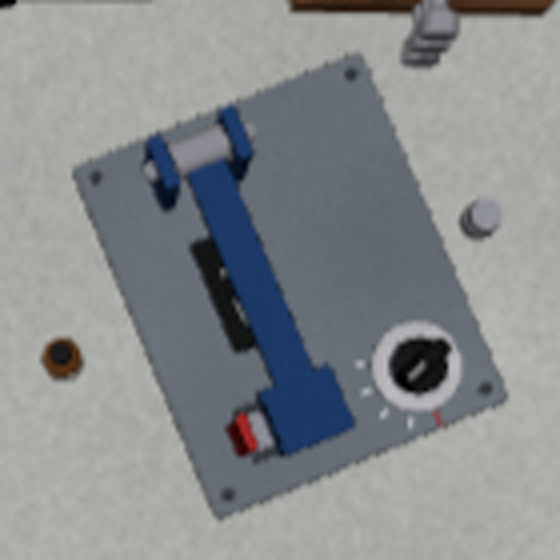

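View pics/scene0z.png

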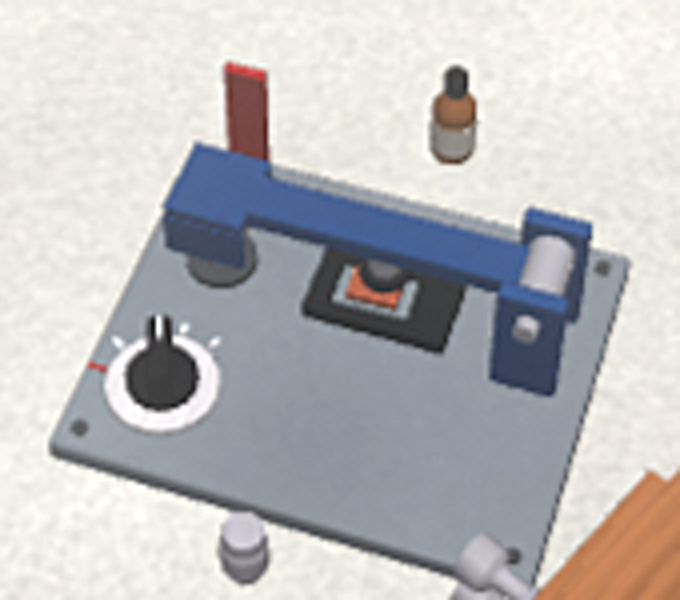

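```bash
cat >> h.py <<'E'
from scipy.spatial.transform import Rotation as Rn
def fitpress():
    s=load("top0.npz")
    zc=np.array([[75,172],[362,53],[507,400],[221,519]]); px=(zc+.5)/4-.5+[245,90]
    W=np.array([ray(s,*p,0.018)[:2] for p in px]); M=np.array([[.17,.085],[.17,-.155],[-.12,-.155],[-.12,.085]])
    a,b=M-M.mean(0),W-W.mean(0)
    th=np.arctan2((a[:,0]*b[:,1]-a[:,1]*b[:,0]).sum(),(a*b).sum())
    R=np.array([[np.cos(th),-np.sin(th)],[np.sin(th),np.cos(th)]]); t=W.mean(0)-R@M.mean(0)
    return th,R,t,(M@R.T+t-W)
E
python3 - <<'E'
from h import *
th,R,t,res=fitpress(); print("th",np.degrees(th),t,"res mm",np.abs(res).max()*1e3)
top=load("top0.npz"); sc=load("scene0.npz")
W=lambda x,y,z: np.r_[R@[x,y]+t,z]
for n,p in dict(dial=(-.07,-.098,.062),tabtop=(-.07,.051,.14),coupT=(-.07,0,.094),tick=(-.103,-.098,.018),c1=(.17,.085,.018),c2=(-.12,.085,.018),c3=(-.12,-.155,.018)).items():
    w=W(*p);print(n,w.round(4),proj(top,w).round(1),proj(sc,w).round(1))
# red tab top in both views
for nm,s,box in(("top",top,(295,185,320,210)),("scene",sc,(240,205,262,245))):
    hsv=cv2.cvtColor(s["frame"],cv2.COLOR_BGR2HSV); x0,y0,x1,y1=box
    m=np.zeros(hsv.shape[:2],np.uint8); m[y0:y1,x0:x1]=(((hsv[...,0]<8)|(hsv[...,0]>172))&(hsv[...,1]>130)&(hsv[...,2]>60))[y0:y1,x0:x1]
    b=m*(hsv[...,2]>130); v,u=np.nonzero(m); print(nm,"red",m.sum(),u.mean(),v.mean(),"bright",np.argwhere(b).mean(0)[::-1] if b.any() else None)
# dial black grip direction in top
g=top["frame"].max(2); x0,y0=335,168
m=np.zeros_like(g); m[168:200,335:365]=(g[168:200,335:365]<45); n,l,st,ce=cv2.connectedComponentsWithStats(m)
k=1+st[1:,4].argmax(); v,u=np.nonzero(l==k); print("black",st[k],ce[k])
print(g[172:192,340:360])
o=__import__('plant').ctrl.get_obs(); print(Rn.from_rotvec(o["tool_rot"]).as_matrix().round(3))
E
```

```text
th 23.239775819519487 [ 0.60619639 -0.08273804] res mm 4.304195985999737
dial [ 0.5805 -0.2004  0.062 ] [351.8 180.3] [228.5 285. ]
tabtop [ 0.5218 -0.0635  0.14  ] [306.8 198.3] [250.1 216.7]
coupT [ 0.5419 -0.1104  0.094 ] [322.1 192.4] [243.2 244.8]
tick [ 0.5502 -0.2134  0.018 ] [353.2 191.9] [216.7 292.1]
c1 [0.7289 0.0624 0.018 ] [262.4 131.9] [346.8 263. ]
c2 [ 0.4624 -0.052   0.018 ] [299.3 220.4] [238.2 234.7]
c3 [ 0.5571 -0.2725  0.018 ] [372.8 189.9] [200.2 309.7]
top red 25 306.16 197.6 bright None
scene red 29 252.55172413793105 224.93103448275863 bright [251.         217.33333333]
black [343 175  14  13 143] [349.58741259 180.61538462]
[[ 79  74  90 110 117 120 120 120 119 119 118 118 120 123 114 100  82  79
   77  79]
 [ 79 102 112 119 120 119 119 119 119 107 104 119 121 122 121 117 107  88
   80  78]
 [ 90 118 120 119 119 119  96  82  80  66  61  80  85  90  81  80 101 110
   86  80]
 [107 118 119 120  96  82  51  23  16  16  16  12  23  37  19  15  55 101
   95  82]
 [117 120 121 108  57  22  16  17  16  16  16   8   8  12  15  14  15  62
  108  81]
 [121 121 122  79
[... 631 characters left out ...]
  15  16  13  73 117
  122 118]
 [122 123 123  67  16   3   5  26  16  10  11  16  16  15  18  67 105 121
  121 112]
 [120 123 124 107  61  17   1   5  13  15  17  17  18  17  48 104 120 121
  121  92]
 [112 123 124 126 110  79  37  13  15  17  18  14  48  67  97 118 120 121
  111  80]
 [ 86 121 126 126 125 114 100  96  78  54  67  90 101 107 118 120 121 117
   94  82]
 [ 74 100 121 124 124 124 125 124 113 103 108 119 121 121 122 122 112  98
   83  81]
 [ 79  81  95 109 122 124 123 122 122 121 121 121 122 122 123 114  95  82
   80  81]
 [ 79  87  78  87 101 116 117 120 121 121 122 123 123 114  98  91  83  81
   82  80]]
[[ 0.402 -0.001 -0.916]
 [ 0.916 -0.001  0.402]
 [-0.002 -1.     0.   ]]
```

```bash
cat >> h.py <<'E'
from scipy.optimize import least_squares
from scipy.ndimage import map_coordinates
def edgefit(s,p0):
    """pose (th,x,y) from plate top edges: subpixel strongest gradient along normals, in view s"""
    g=cv2.GaussianBlur(s["frame"],(0,0),0.8).astype(float).mean(2)
    C=np.array([[.17,.085],[.17,-.155],[-.12,-.155],[-.12,.085]])
    def Wp(p,q): c,n=np.cos(p[0]),np.sin(p[0]); return np.array([p[1]+c*q[0]-n*q[1],p[2]+n*q[0]+c*q[1],.018])
    p=np.array(p0,float)
    for it in range(4):
        obs=[]
        for i in range(4):
            a,b=C[i],C[(i+1)%4]; nrm=np.array([b[1]-a[1],-(b[0]-a[0])]); nrm/=np.linalg.norm(nrm)
            if nrm@(a+b)/2<nrm@np.array([.025,-.035]): nrm=-nrm
            for f in np.linspace(.08,.92,30):
                q=a+f*(b-a); offs=np.arange(-.012,.0121,.0005)
                pr=np.array([proj(s,Wp(p,q+nrm*o)) for o in offs])
                v=map_coordinates(g,[pr[:,1],pr[:,0]],order=1); d=np.gradient(v)
                k=d.argmax()
                if d[k]>0.8 and 2<k<len(d)-3: obs.append((i,q,proj(s,Wp(p,q+nrm*offs[k])),nrm))
        def r(pp):
            out=[]
            for i,q,uv,n in obs:
                A=proj(s,Wp(pp,q)); B=proj(s,Wp(pp,q+n*.01)); e=(B-A)/np.linalg.norm(B-A); out.append(e@(uv-A))
            return np.array(out)
        p=least_squares(r,p,loss="soft_l1",f_scale=.3).x
    rr=r(p); return p,[ (i,sum(o[0]==i for o in obs),np.median([x for x,o in zip(rr,obs) if o[0]==i]).round(2) if any(o[0]==i for o in obs) else None) for i in range(4)]
E
python3 - <<'E'
from h import *
top=load("top0.npz"); sc=load("scene0.npz")
p0=(np.radians(22.9),.606,-.0827)
for n,s in(("top",top),("scene",sc)):
    p,i=edgefit(s,p0); print(n,np.degrees(p[0]),p[1:],i)
    c,q=np.cos(p[0]),np.sin(p[0]); R=np.array([[c,-q],[q,c]])
    W=lambda x,y,z: np.r_[R@[x,y]+p[1:],z]
    for nm,P in dict(dial=(-.07,-.098,.062),tabtop=(-.07,.051,.14),c1=(.17,.085,.018),c2=(-.12,.085,.018),c3=(-.12,-.155,.018),c4=(.17,-.155,.018)).items():
        w=W(*P);print(nm,w.round(4),((proj(s,w)-([245,90] if n=="top" else [190,200])+.5)*4-.5).round(0))
print("griptop from px",ray(top,350.2,180.7,.062), "tabtop scene", ray(sc,251,217.3,.14),"top",ray(top,306.2,197.6,.137))
E
```

```text
top 23.220801864344608 [ 0.6068203  -0.08053121] [(0, 30, np.float64(0.0)), (1, 30, np.float64(0.18)), (2, 30, np.float64(-0.0)), (3, 30, np.float64(0.16))]
dial [ 0.5811 -0.1982  0.062 ] [426. 362.]
tabtop [ 0.5224 -0.0613  0.14  ] [245. 434.]
c1 [0.7295 0.0646 0.018 ] [ 68. 168.]
c2 [ 0.463  -0.0497  0.018 ] [216. 522.]
c3 [ 0.5577 -0.2703  0.018 ] [510. 400.]
c4 [ 0.8242 -0.1559  0.018 ] [360.  50.]
scene 23.109322649271064 [ 0.61227962 -0.08874803] [(0, 30, np.float64(0.04)), (1, 30, np.float64(0.2)), (2, 30, np.float64(0.18)), (3, 22, np.float64(1.89))]
dial [ 0.5864 -0.2064  0.062 ] [155. 354.]
tabtop [ 0.5279 -0.0693  0.14  ] [242.  79.]
c1 [0.7353 0.0562 0.018 ] [631. 265.]
c2 [ 0.4685 -0.0577  0.018 ] [195. 150.]
c3 [ 0.5627 -0.2784  0.018 ] [ 41. 452.]
c4 [ 0.8295 -0.1646  0.018 ] [530. 600.]
griptop from px [ 0.57940033 -0.19585347  0.062     ] tabtop scene [ 0.52472991 -0.06336753  0.14      ] top [ 0.52382738 -0.06216208  0.137     ]
```

Request:
drive_tool(increments=[-0.1,-0.025,0,-0.0305,0,0,0,-0.1,-0.025,0,-0.0305,0,0,0,-0.1,-0.025,0,-0.0305,0,0,0,-0.1,-0.025,0,-0.0305,0,0,0,-0.1,-0.025,0,-0.0305,0,0,0,-0.1,-0.025,0,-0.0305,0,0,0,-0.1,-0.025,0,-0.0305,0,0,0,-0.1,-0.025,0,-0.0305,0,0,0,-0.1,-0.025,0,-0.0305,0,0,0,-0.1,-0.025,0,-0.0305,0,0,0], force=30)

```text
t: 0.93
tool_pos: [0.4, 0.1502, 0.2186]
tool_rot: [-1.377, -0.899, 0.899]
contact_force: [0.2, 0.0, -0.4]
width: 0.454
```

Request:
drive_tool(increments=[-0.1,-0.025,0,-0.0305,0,0,0,-0.1,-0.025,0,-0.0305,0,0,0,-0.1,-0.025,0,-0.0305,0,0,0,-0.1,-0.025,0,-0.0305,0,0,0,-0.1,-0.025,0,-0.0305,0,0,0,-0.1,-0.025,0,-0.0305,0,0,0,-0.1,-0.025,0,-0.0305,0,0,0,-0.1,-0.025,0,-0.0305,0,0,0,-0.1,-0.025,0,-0.0305,0,0,0,-0.1,-0.025,0,-0.0305,0,0,0])

```text
t: 1.77
tool_pos: [0.5789, -0.2013, 0.2181]
tool_rot: [-1.376, -0.899, 0.899]
contact_force: [0.6, 0.6, -0.5]
width: 0.452
```

Request:
drive_tool(increments=[-0.1,0,0,0,0,6,0,-0.1,0,0,0,0,6,0,-0.1,0,0,0,0,6,0,-0.1,0,0,0,0,4,0,-0.1,0,0,0,0,0,0])

```text
t: 2.18
tool_pos: [0.5783, -0.1995, 0.2179]
tool_rot: [-1.484, -0.601, 0.603]
contact_force: [-0.1, 0.3, 0.9]
width: 0.448
```

```bash
cat > st.py <<'E'
from plant import ctrl
from h import *
def state(tgt=None,yaw=None):
    o=ctrl.get_obs(); M=Rn.from_rotvec(o["tool_rot"]).as_matrix()
    print("t",round(o["t"],2),"pos",o["tool_pos"].round(4),"F",o["contact_force"].round(1),"T",o["torque"].round(2),"w",round(o["width"]*93,1),"q",o["joint_positions"].round(2),"yaw",np.degrees(np.arctan2(M[1,0],M[0,0])).round(1),"ydir",M[:,1].round(3))
    if tgt is not None: print("tool shift to tgt",(M.T@(np.array(tgt)-o["tool_pos"])).round(4))
    return o,M
E
python3 - <<'E'
from st import *
state((.5805,-.1975,.11))
s=ctrl.snapshot("top"); cv2.imwrite("pics/top1.png",s["frame"])
E
```

```text
t 2.18 pos [ 0.5783 -0.1995  0.2179] F [-0.1  0.3  0.9] T [-0.    0.03 -0.03] w 41.7 q [-0.51  0.37  1.38  0.    1.39 -1.28] yaw 44.1 ydir [-0.001  0.001 -1.   ]
tool shift to tgt [ 0.003   0.1079 -0.0002]
```

Request:
drive_tool(increments=[-0.1,0.003,0.035,0,0,0,0,-0.1,0,0.035,0,0,0,0,-0.1,0,0.035,0,0,0,0,-0.1,0,0.035,0,0,0,0,-0.1,0,0,0,0,0,0])

```text
t: 2.65
tool_pos: [0.576, -0.1947, 0.0714]
tool_rot: [-1.474, -0.599, 0.612]
contact_force: [-0.6, 0.1, -0.6]
width: 0.451
```

Run:
```python
from st import *
state((.5805,-.1975,.036))
s=ctrl.snapshot("scene"); cv2.imwrite("pics/s1.png",cv2.convertScaleAbs(cv2.resize(s["frame"][180:330,150:350],None,fx=4,fy=4,interpolation=cv2.INTER_CUBIC),alpha=1.6))
```

```text
t 2.65 pos [ 0.576  -0.1947  0.0714] F [-0.6  0.1 -0.6] T [ 0.01  0.08 -0.01] w 41.9 q [-0.51  0.5   1.56 -0.    1.1  -1.28] yaw 44.4 ydir [-0.012  0.006 -1.   ]
tool shift to tgt [ 0.0014  0.0353 -0.0056]
```

View pics/s1.png

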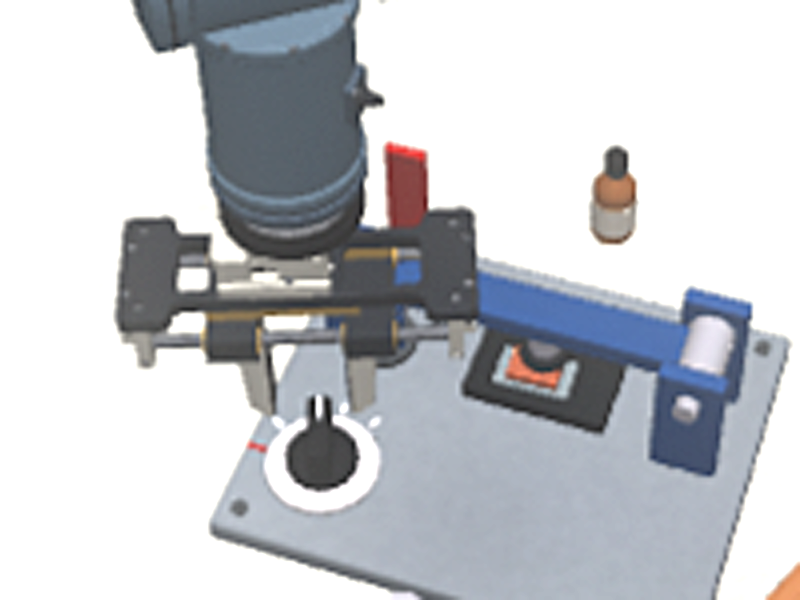

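Request:
drive_tool(increments=[-0.1,0.0015,0.012,-0.006,0,0,0,-0.1,0,0.012,0,0,0,0,-0.1,0,0.011,0,0,0,0,-0.1,0,0,0,0,0,0])

```text
t: 3.03
tool_pos: [0.5853, -0.2003, 0.0421]
tool_rot: [-1.483, -0.603, 0.605]
contact_force: [-0.6, 0.2, -0.2]
width: 0.451
```

Run:
```python
from st import *
state((.5805,-.1975,.036))
```

```text
t 3.03 pos [ 0.5853 -0.2003  0.0421] F [-0.6  0.2 -0.2] T [-0.06 -0.    0.01] w 41.9 q [-0.51  0.54  1.57 -0.    1.03 -1.28] yaw 44.3 ydir [-0.002  0.001 -1.   ]
tool shift to tgt [-0.0015  0.0062  0.0054]
```

Request:
drive_tool(increments=[-0.1,0,0,0.004,0,0,0,-0.1,0,0,0,0,0,0,-0.1,0,0,0,0,0,0])

```text
t: 3.28
tool_pos: [0.5835, -0.1977, 0.0445]
tool_rot: [-1.486, -0.605, 0.604]
contact_force: [-0.3, -0.2, 0.0]
width: 0.451
```

Run:
```python
from st import *
state((.5805,-.1975,.036))
```

```text
t 3.28 pos [ 0.5835 -0.1977  0.0445] F [-0.3 -0.2  0. ] T [-0.02  0.02  0.  ] w 41.9 q [-0.51  0.53  1.58  0.    1.03 -1.28] yaw 44.3 ydir [ 0.001 -0.001 -1.   ]
tool shift to tgt [-0.002   0.0085  0.0023]
```

Request:
drive_tool(increments=[-0.1,-0.001,0.008,0.002,0,0,0,-0.1,0,0,0,0,0,0,-1,0,0,0,0,0,0,-1,0,0,0,0,0,0,-1,0,0,0,0,0,0,-1,0,0,0,0,0,0,-1,0,0,0,0,0,0], force=15)

```text
t: 3.87
tool_pos: [0.5816, -0.1968, 0.0358]
tool_rot: [-1.485, -0.605, 0.603]
contact_force: [2.7, 2.0, -2.1]
width: 0.146
```

Run:
```python
from st import *
state((.5805,-.1975,.036))
```

```text
t 3.87 pos [ 0.5816 -0.1968  0.0358] F [ 2.7  2.  -2.1] T [ 0.23 -0.02  0.06] w 13.6 q [-0.51  0.54  1.59  0.    1.01 -1.28] yaw 44.3 ydir [ 0.001  0.    -1.   ]
tool shift to tgt [-0.0013 -0.0002  0.0003]
```

Request:
drive_tool(increments=[-1,0.0015,0,0,0,-4,0,-1,0,0,0,0,-6,0,-1,0,0,0,0,-6,0,-1,0,0,0,0,-6,0,-1,0,0,0,0,-6,0,-1,0,0,0,0,-6,0,-1,0,0,0,0,-6,0,-1,0,0,0,0,-6,0,-1,0,0,0,0,-6,0,-1,0,0,0,0,0,0])

```text
t: 4.7
tool_pos: [0.5807, -0.1993, 0.0358]
tool_rot: [-1.154, -1.29, 1.298]
contact_force: [-6.6, -10.1, 0.4]
width: 0.149
```

Run:
```python
from st import *
state((.5805,-.1975,.036))
```

```text
t 4.7 pos [ 0.5807 -0.1993  0.0358] F [ -6.6 -10.1   0.4] T [-1.82  1.04 -0.04] w 13.8 q [-0.51  0.54  1.59 -0.01  1.01 -2.19] yaw 96.6 ydir [-0.002 -0.005 -1.   ]
tool shift to tgt [ 0.0019 -0.0002  0.    ]
```

Request:
drive_tool(increments=[-1,-0.003,0,0,0,-3,0,-1,0,0,0,0,-5,0,-1,0,0,0,0,-5,0,-1,0,0,0,0,-3,0,-1,0,0,0,0,0,0])

```text
t: 5.12
tool_pos: [0.581, -0.2003, 0.0358]
tool_rot: [-0.996, -1.489, 1.494]
contact_force: [-6.1, -4.1, 2.0]
width: 0.151
```

Run:
```python
from st import *
state((.5805,-.1975,.036))
```

```text
t 5.12 pos [ 0.581  -0.2003  0.0358] F [-6.1 -4.1  2. ] T [-0.77  0.98 -0.06] w 14.0 q [-0.51  0.54  1.59 -0.    1.01 -2.47] yaw 112.5 ydir [-0.003 -0.002 -1.   ]
tool shift to tgt [ 0.0028 -0.0002 -0.0006]
```

Request:
drive_tool(increments=[-1,0,0,0,0,-2,0,-1,0,0,0,0,-2,0,-1,0,0,0,0,0,0])

```text
t: 5.37
tool_pos: [0.5812, -0.2003, 0.0358]
tool_rot: [-0.954, -1.537, 1.541]
contact_force: [-4.2, -3.9, 2.5]
width: 0.152
```

Run:
```python
from st import *
state((.5805,-.1975,.036))
```

```text
t 5.37 pos [ 0.5812 -0.2003  0.0358] F [-4.2 -3.9  2.5] T [-0.61  0.85 -0.34] w 14.1 q [-0.51  0.54  1.59 -0.    1.01 -2.54] yaw 116.4 ydir [-0.002 -0.001 -1.   ]
tool shift to tgt [ 0.0028 -0.0002 -0.0006]
```

Request:
drive_tool(increments=[-0.3,0,0,0,0,0,0,-0.3,0,0,0,0,0,0,-0.3,0,0,0,0,0,0,-0.3,0,-0.03,0,0,0,0,-0.3,0,-0.04,0,0,0,0,-0.3,0,-0.04,0,0,0,0,-0.3,0,-0.04,0,0,0,0,-0.3,0,0,-0.04,0,0,0,-0.3,0,0,-0.04,0,0,0,-0.3,0,0,0,0,0,0])

```text
t: 6.2
tool_pos: [0.6594, -0.1602, 0.1862]
tool_rot: [-0.958, -1.545, 1.538]
contact_force: [-1.4, 0.2, -0.4]
width: 0.35
```

Run:
```python
from st import *
o,M=state((.523,-.062,.101)); print(M.round(2))
s=ctrl.snapshot("scene"); cv2.imwrite("pics/s2.png",cv2.convertScaleAbs(cv2.resize(s["frame"][180:330,150:350],None,fx=4,fy=4,interpolation=cv2.INTER_CUBIC),alpha=1.6))
```

```text
t 6.2 pos [ 0.6594 -0.1602  0.1862] F [-1.4  0.2 -0.4] T [ 0.07  0.06 -0.03] w 32.5 q [-0.4   0.51  1.24  0.    1.39 -2.44] yaw 116.5 ydir [ 0.005  0.001 -1.   ]
tool shift to tgt [0.1488 0.0846 0.0788]
[[-0.45  0.01 -0.9 ]
 [ 0.9   0.   -0.45]
 [-0.   -1.   -0.01]]
```

View pics/s2.png

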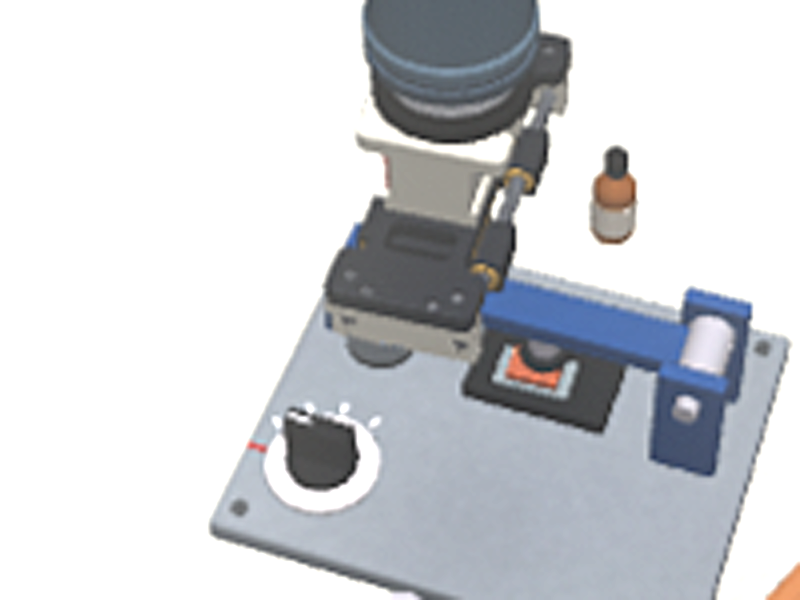

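The dial grip now lies parallel to the press x axis: its top runs (293,412) to (350,430), matching the plate edge slope, with the white mark on the tick side. The wrist also felt the stop. Next is the tab.

Request:
drive_tool(increments=[-0.3,0,0,0,0,3.3,0,-0.3,0.0285,0,0.0175,0,0,0,-0.3,0.0285,0,0.0175,0,0,0,-0.3,0.0285,0,0.0175,0,0,0,-0.3,0.0285,0,0.0175,0,0,0,-0.3,0.0285,0,0.0175,0,0,0,-0.3,0,0,0,0,0,0,-0.3,0,0,0,0,0,0])

```text
t: 6.92
tool_pos: [0.5161, -0.0657, 0.1858]
tool_rot: [-0.991, -1.499, 1.499]
contact_force: [0.2, -0.2, -0.5]
width: 0.353
```

Run:
```python
from st import *
o,M=state((.523,-.0635,.104))
for n in("scene","top"):
    s=ctrl.snapshot(n); x0,y0=(170,150) if n=="scene" else (245,120)
    cv2.imwrite(f"pics/{n}3.png",cv2.convertScaleAbs(cv2.resize(s["frame"][y0:y0+120,x0:x0+150],None,fx=5,fy=5,interpolation=cv2.INTER_CUBIC),alpha=1.6))
    if n=="scene": print("tcp px zoom",(proj(s,o["tool_pos"])-[x0,y0])*5)
```

```text
t 6.92 pos [ 0.5161 -0.0657  0.1858] F [ 0.2 -0.2 -0.5] T [ 0.05 -0.03 -0.02] w 32.9 q [-0.34  0.23  1.66 -0.    1.26 -2.31] yaw 113.1 ydir [-0.001 -0.    -1.   ]
tool shift to tgt [-0.0007  0.0818 -0.0073]
tcp px zoom [384.84123834 263.13618621]
```

View pics/scene3.png

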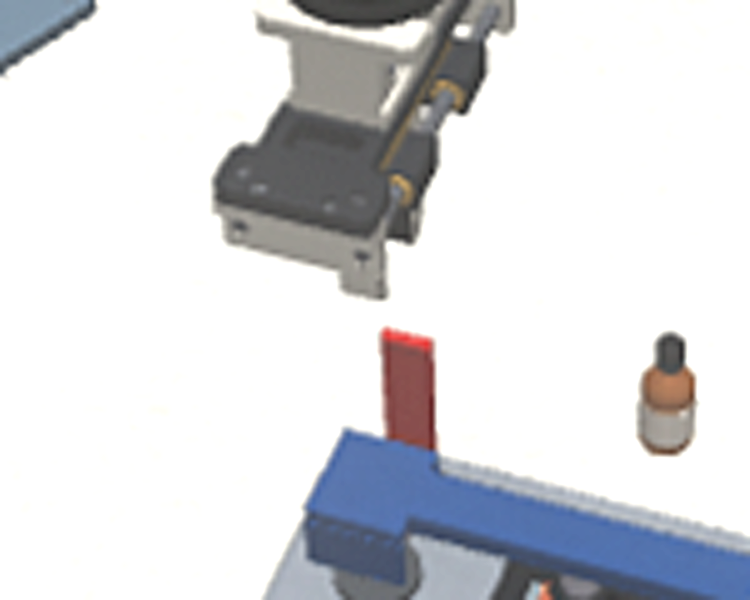

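View pics/top3.png

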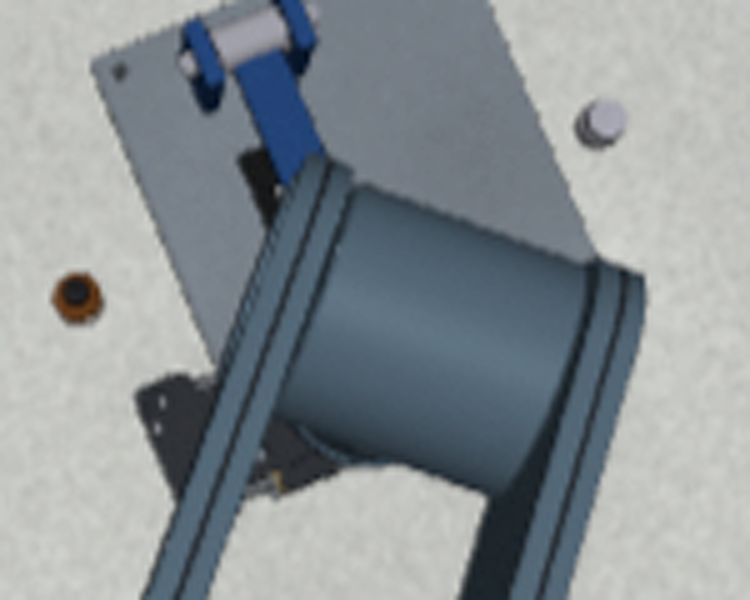

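Request:
drive_tool(increments=[-0.3,0,0,-0.007,0,0,0,-0.3,0,0.02,0,0,0,0,-0.3,0,0.02,0,0,0,0,-0.3,0,0.02,0,0,0,0,-0.3,0,0.02,0,0,0,0,-0.3,0,0,0,0,0,0,-0.3,0,0,0,0,0,0])

```text
t: 7.6
tool_pos: [0.5246, -0.0641, 0.1046]
tool_rot: [-0.99, -1.497, 1.498]
contact_force: [-0.7, 0.2, 1.0]
width: 0.346
```

Run:
```python
from st import *
o,M=state((.524,-.063,.104))
for n in("scene",):
    s=ctrl.snapshot(n); x0,y0=(170,150) if n=="scene" else (245,120)
    cv2.imwrite(f"pics/{n}4.png",cv2.convertScaleAbs(cv2.resize(s["frame"][y0:y0+120,x0:x0+150],None,fx=5,fy=5,interpolation=cv2.INTER_CUBIC),alpha=1.6))
```

```text
t 7.6 pos [ 0.5246 -0.0641  0.1046] F [-0.7  0.2  1. ] T [0.1  0.03 0.01] w 32.2 q [-0.33  0.33  1.74  0.    1.08 -2.3 ] yaw 113.0 ydir [-0.003  0.001 -1.   ]
tool shift to tgt [0.0012 0.0006 0.0002]
```

View pics/scene4.png

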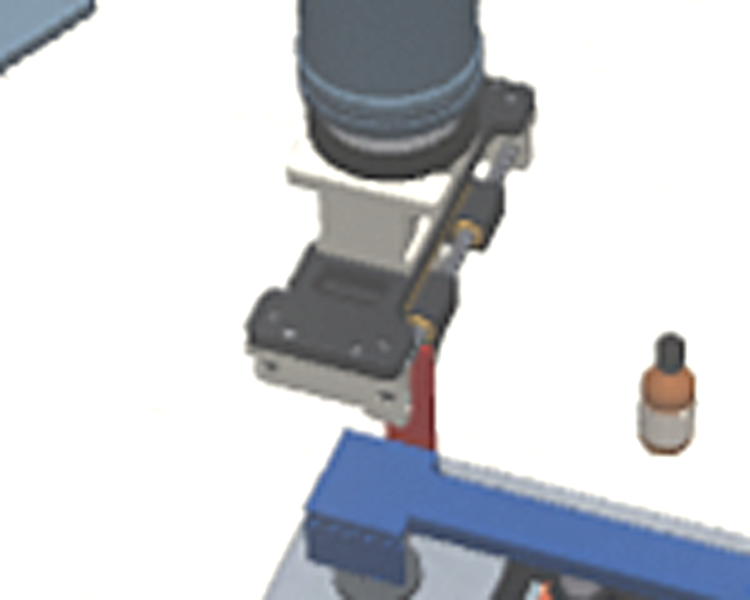

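Request:
drive_tool(increments=[-1,0,0,0,0,0,0,-1,0,0,0,0,0,0,-1,0,0,0,0,0,0,-1,0,0,0,0,0,0,-1,0,0,0,0,0,0], force=35)

```text
t: 8.07
tool_pos: [0.5244, -0.0626, 0.1065]
tool_rot: [-0.991, -1.5, 1.496]
contact_force: [-1.6, 6.1, 4.6]
width: 0.079
```

Run:
```python
from st import *
o,M=state((.524,-.063,.104))
```

```text
t 8.07 pos [ 0.5244 -0.0626  0.1065] F [-1.6  6.1  4.6] T [0.94 0.39 0.12] w 7.4 q [-0.33  0.32  1.74  0.    1.08 -2.3 ] yaw 113.0 ydir [ 0.001  0.002 -1.   ]
tool shift to tgt [-0.0002  0.0025  0.0006]
```

Request:
drive_tool(increments=[-1,0.004,0,0,0,0,0,-1,0.004,0,0,0,0,0,-1,0.004,0,0,0,0,0,-1,0.004,0,0,0,0,0,-1,0,0,0,0,0,0,-1,0,0,0,0,0,0])

```text
t: 8.57
tool_pos: [0.5194, -0.0507, 0.1063]
tool_rot: [-0.996, -1.499, 1.501]
contact_force: [2.9, -7.9, -0.6]
width: 0.083
```

Run:
```python
from st import *
o,M=state((.5244,-.0626,.1065))
print(M.T@o["contact_force"])
s=ctrl.snapshot("scene"); x0,y0=170,150
cv2.imwrite(f"pics/s5.png",cv2.convertScaleAbs(cv2.resize(s["frame"][y0:y0+120,x0:x0+150],None,fx=5,fy=5,interpolation=cv2.INTER_CUBIC),alpha=1.6))
```

```text
t 8.57 pos [ 0.5194 -0.0507  0.1063] F [ 2.9 -7.9 -0.6] T [-1.07 -0.31  0.05] w 7.7 q [-0.31  0.31  1.76 -0.    1.07 -2.28] yaw 113.0 ydir [ 0.003 -0.004 -1.   ]
tool shift to tgt [-0.0129 -0.0001  0.0001]
[-8.41741509  0.68248155  0.41335757]
```

View pics/s5.png

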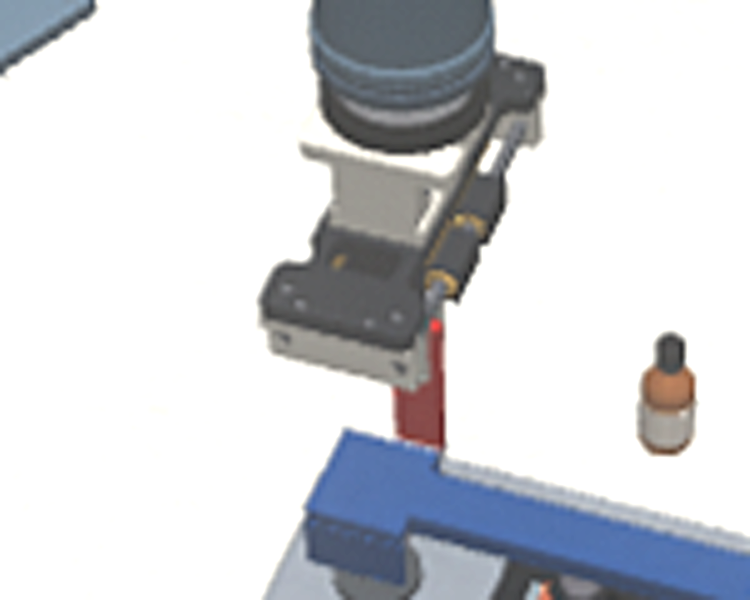

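Request:
drive_tool(increments=[-1,0.0015,0,0,0,0,0,-1,0,0,0,0,0,0,-1,0,-0.0104,-0.0013,3,0,0,-1,0,-0.0104,-0.0013,3,0,0,-1,0,-0.0104,-0.0013,3,0,0,-1,0,0,0,0,0,0,-1,0,0,0,0,0,0])

```text
t: 9.2
tool_pos: [0.5238, -0.0473, 0.1368]
tool_rot: [-0.901, -1.356, 1.593]
contact_force: [1.7, -8.5, -2.3]
width: 0.085
```

Run:
```python
from st import *
o,M=state((.5244,-.0626,.1065))
print(M.T@o["contact_force"])
s=ctrl.snapshot("scene"); x0,y0=170,150
cv2.imwrite(f"pics/s6.png",cv2.convertScaleAbs(cv2.resize(s["frame"][y0:y0+120,x0:x0+150],None,fx=5,fy=5,interpolation=cv2.INTER_CUBIC),alpha=1.6))
```

```text
t 9.2 pos [ 0.5238 -0.0473  0.1368] F [ 1.7 -8.5 -2.3] T [-1.04 -0.6   0.23] w 7.9 q [-0.23  0.38  1.59 -0.1   1.3  -2.17] yaw 113.0 ydir [-0.143 -0.065 -0.988]
tool shift to tgt [-0.0142  0.0308  0.0006]
[-8.47686642  2.60617934  1.37227356]
```

View pics/s6.png

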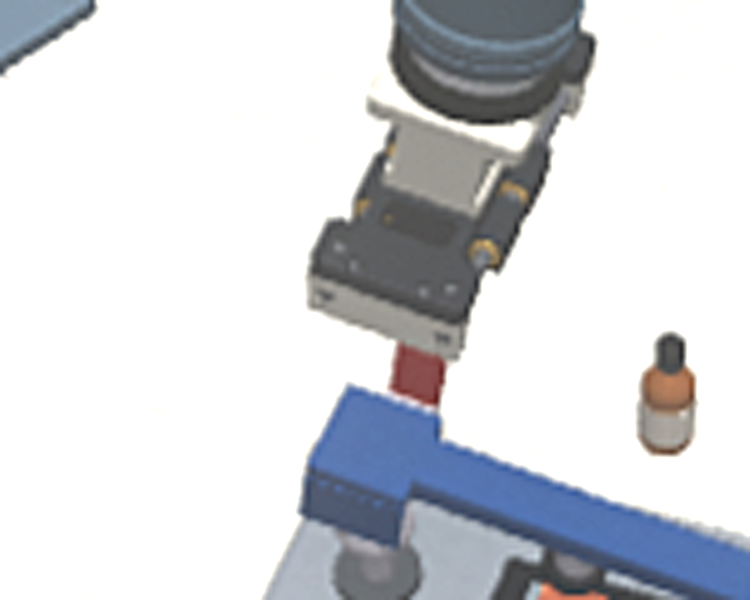

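The coupler (305–440, 385–545) is off the ball and the bar has risen with small forces, so I'll keep lifting.

Request:
drive_tool(increments=[-1,0,-0.0104,-0.0013,3,0,0,-1,0,-0.0104,-0.0013,3,0,0,-1,0,-0.0104,-0.0013,3,0,0,-1,0,-0.0104,-0.0013,3,0,0,-1,0,-0.0104,-0.0013,3,0,0,-1,0,-0.0104,-0.0013,3,0,0,-1,0,0,0,0,0,0,-1,0,0,0,0,0,0,-1,0,0,0,0,0,0])

```text
t: 10.0
tool_pos: [0.5462, -0.0379, 0.1939]
tool_rot: [-0.71, -1.064, 1.744]
contact_force: [0.3, -8.6, 0.3]
width: 0.087
```

Run:
```python
from st import *
o,M=state((.5244,-.0626,.1065))
print("tool F",M.T@o["contact_force"],"tilt",np.degrees(np.arccos(-M[2,1])), "dq",np.abs(o["dq"]).max())
for n in("scene","top"):
    s=ctrl.snapshot(n); np.savez(n+"7.npz",**s)
    x0,y0=(150,130) if n=="scene" else (240,90)
    cv2.imwrite(f"pics/{n}7.png",cv2.convertScaleAbs(cv2.resize(s["frame"][y0:y0+150,x0:x0+190],None,fx=4,fy=4,interpolation=cv2.INTER_CUBIC),alpha=1.6))
s=load("scene7.npz");P=cloud(s);hsv=cv2.cvtColor(s["frame"],cv2.COLOR_BGR2HSV)
m=(abs(hsv[...,0].astype(int)-110)<12)&(hsv[...,1]>130)&(s["depth"]>0)
m[:200]=0;m[290:]=0;m[:,:215]=0;m[:,345:]=0
Q=P[m]; th=np.radians(23.2); q=(Q[:,:2]-[.6068,-.0805])@np.array([[np.cos(th),-np.sin(th)],[np.sin(th),np.cos(th)]])
k=abs(q[:,1])<.03; 
for a in np.arange(-.12,.1,.02):
    kk=k&(q[:,0]>=a)&(q[:,0]<a+.02)
    if kk.sum()>5: print(round(a+.01,2),kk.sum(),"top z",np.percentile(Q[kk,2],90).round(4))
```

```text
t 10.0 pos [ 0.5462 -0.0379  0.1939] F [ 0.3 -8.6  0.3] T [-0.98 -0.49  0.66] w 8.1 q [-0.12  0.57  1.22 -0.24  1.76 -2.09] yaw 113.0 ydir [-0.418 -0.181 -0.89 ]
tool shift to tgt [-0.0138  0.0914 -0.0134]
tool F [-8.01630376  1.15142201  2.86118255] tilt 27.086381220082053 dq 0.010735299473674709
-0.07 6 top z 0.1939
-0.03 17 top z 0.1773
-0.01 27 top z 0.1702
0.01 57 top z 0.16
0.03 76 top z 0.1503
0.05 79 top z 0.1398
0.07 80 top z 0.1303
0.09 67 top z 0.1205
```

View pics/scene7.png

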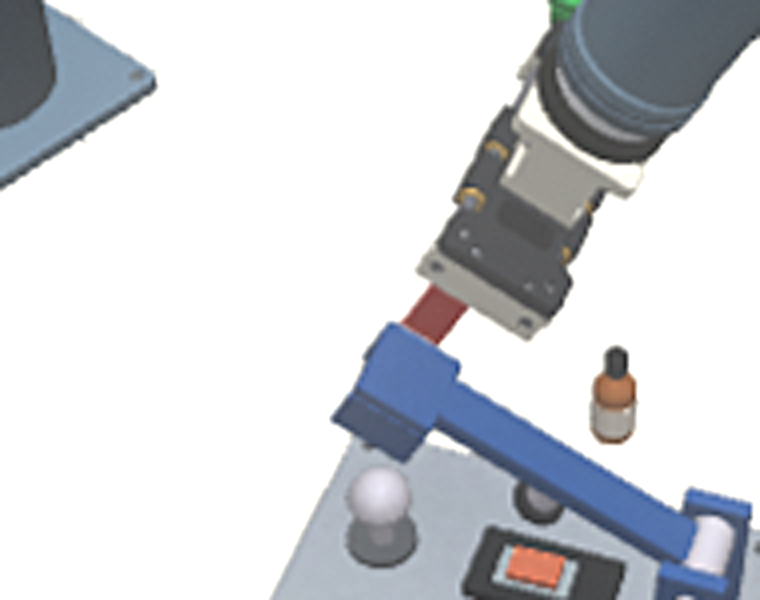

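View pics/top7.png

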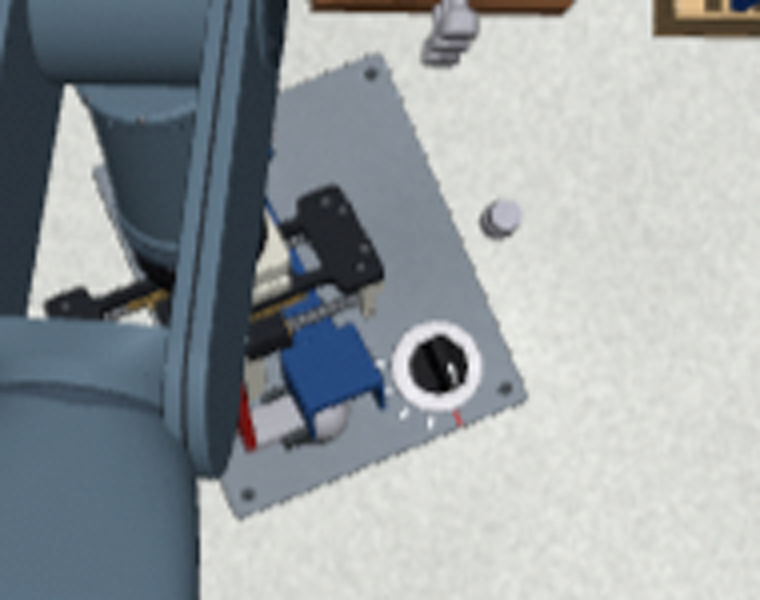

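The bar is at about 26°, so the coupler is at roughly 0.174 m. The slide has stayed put. I'll check the dial angle more precisely.

Run:
```python
from h import *
s=load("top7.npz"); g=s["frame"].max(2); print(g[172:196,340:362])
im=s["frame"][165:200,332:367]; cv2.imwrite("pics/dial7.png",cv2.convertScaleAbs(cv2.resize(im,None,fx=16,fy=16,interpolation=cv2.INTER_CUBIC),alpha=2.5))
s=load("scene7.npz"); im=s["frame"][262:312,200:262]; cv2.imwrite("pics/dials7.png",cv2.convertScaleAbs(cv2.resize(im,None,fx=12,fy=12,interpolation=cv2.INTER_CUBIC),alpha=2.5))
```

```text
[[ 95  89 108 132 140 144 144 143 142 142 142 143 145 148 138 121 100  95
   95  95  95  95]
 [ 95 122 134 143 144 143 143 142 115  98  97 109 141 146 145 140 129 107
   96  95  96  96]
 [109 142 145 143 143 143 116  99  63  27  19  47  97 139 145 145 145 136
  104  97  96  96]
 [129 142 143 143 116  99  60  22  25  25  21  18  28  91 123 142 145 148
  119 100  97  97]
 [140 143 144 130  70  21   5   7  24  24  23  20  13  19  69 106 142 148
  139  99  96  98]
 [145 146 147  95  39  20   9   4  16  26  23  20  16  20  20  48 136 146
  145 113  99  98]
 [146 146 130  63  26  24  11   6   8  25  26  21  17  17  19  21 103 140
  145 138 105  98]
 [145 145  94  39  23  23  14   6   4  18  25  23  19  17  20  20  74 138
  147 148 113  98]
 [145 145  73  30  24  24  21   9   3  10  24  23  43  23  16  19  53 138
  148 150 118 100]
 [145 145  68  27  24  24  24  12   3   6  21  25 125  60  15  19  19 139
  152 152 118 101]
 [146 146  82  34  23  24  24  21   7   6  13  24 122  87  32  18  38 140
  151 150 117 100]
 [147 147  93  39  24  25  24  24  14   6   8  22  61  90  42  15  63 138
  1
[... 432 characters left out ...]
2 109 121 129 142 144 145 140
  113  99  98  98]
 [ 90 121 146 149 148 149 149 149 136 124 130 144 145 145 145 147 135 118
  100  98  98  98]
 [ 96  98 114 131 147 149 147 146 146 145 145 146 147 147 147 136 113 100
   98  98  98  98]
 [ 96 106  94 106 120 140 141 145 145 146 147 147 148 136 118 110 100  99
   98  97  97  97]
 [106 132 104  95  96 115 111 115 122 123 122 118 122 111  91  96  98  99
   99  99  99 100]
 [141 135 103  96  96  97  92 102 100 100  98  94  98 101 101  94  98  99
  100  99  96  98]
 [125 110  97  95  96  97  97 126 113  99  98  98  98  93 113  91  99  98
   95  92  93 120]
 [ 95  97  95  96  96  97  97 150 117 100  98  98  99  98 109 100  89  93
   87 117 122 137]]
```

View pics/dial7.png

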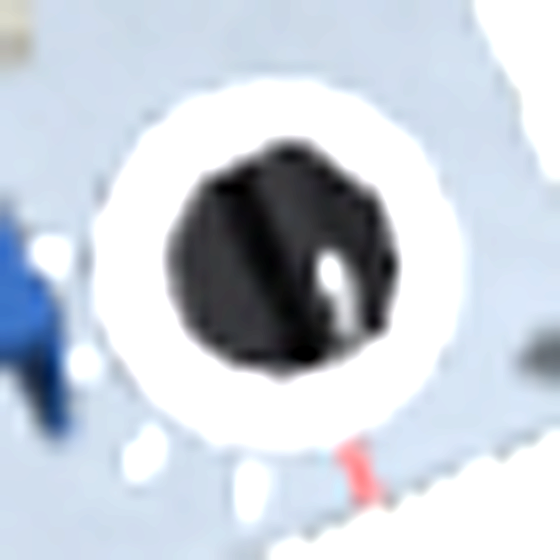

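View pics/dials7.png

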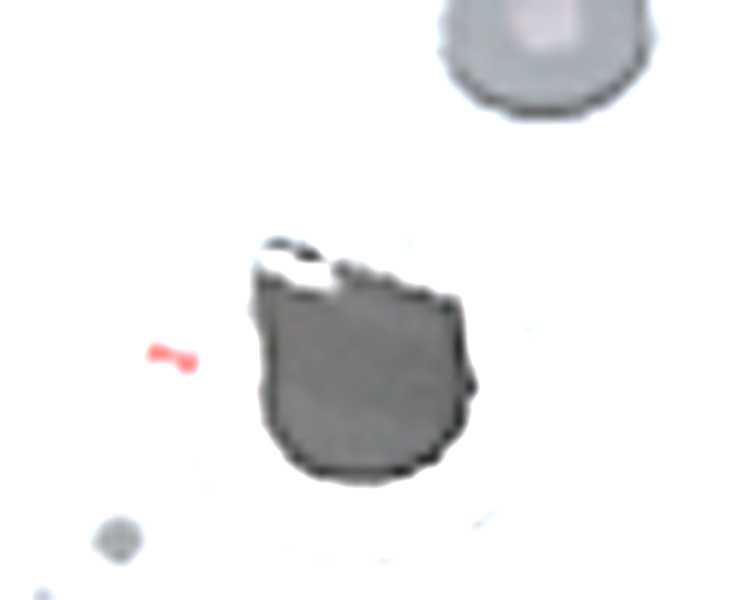

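The dark side edge of the dial's grip lies at about 24° in the top view, against 23.2° for the press axis, so the dial is at zero. I'm handing in.

Run:
```python
from st import *
state(); print(ctrl.hand_in()); state()
```

```text
t 10.1 pos [ 0.5462 -0.0379  0.194 ] F [ 1.2 -8.8 -0. ] T [-1.06 -0.53  0.74] w 7.4 q [-0.12  0.57  1.22 -0.24  1.76 -2.09] yaw 113.0 ydir [-0.417 -0.181 -0.891]
the job is handed in; nothing more can be done
None
the job is handed in; nothing more can be done
```

The press is unloaded and I handed the job in at 10.1 s, with the gripper holding the bar still in its raised position; the hand-in gave no verdict.

- **Dial:** I turned it back about 70° until the wrist felt the stop. In the last top picture the grip's edge lies at about 24°, against 23.2° for the press axis, so it is within roughly 0.02 rad of zero. The short white mark on its own read about 10° (0.17 rad) off. It is only a few pixels long, so I relied on the grip edge and the felt stop.
- **Latch:** I pulled the tab out about 13 mm with the bar still down, against a measured spring force of about 8 N.
- **Bar:** It is raised about 26–27° (camera depth 26°, tool tilt 27°). That puts the coupler about 88 mm up, near 0.174 m. The fingers still hold the tab with the latch out, and the joints were at rest (0.01 rad/s or less).
- **Bystanders:** In the last pictures the slide, oil bottle and objective look unmoved. I did not measure them, and I did not look again at the water, slide box, dish or spatula, which the arm did not work near.
- **Camera fit:** My press fits from the two cameras disagreed by about 10 mm. I used the top-view fit, and sideways forces while turning suggested the dial's axis was a few millimetres off it. I corrected for that during the turn.

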